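# Clear the flux jar and clip the torch handle into its case

### The job

Put the gas torch handle away in its case. First lift out the flux jar that somebody left standing between the two spring clips in the case and set it down upright in the jar tray beside the other jars; then press the torch handle down into both spring clips, with its black barrel spanning the two clips, until it is fully home and lies level in them, either way round. Drop neither of them, knock no jar over and leave the other things where they are.

Things in the scene. Friction and masses are not known exactly. Their poses are not given: they have to be found in the camera images.
- jar: The flux jar in the way: closed round jar, off-white with a blue band and grey cap, standing upright in the case between the two spring clips. Diameter 42 mm up to 53 mm height, then narrower (34 mm cap), 80 mm high in all, about 0.14 kg. Origin: centre of its underside; z points up out of the cap.
- torch: The torch handle, lying on the bench: black barrel, 26 mm diameter, 116 mm long; brass union (23 mm diameter, 21 mm long) in front; behind, a brass valve block with a blue and a red knob sticking out 38 mm to either side, 78 mm behind the barrel's middle, then two hose nipples. 196 mm long in all, 0.34 kg. Origin: underside, middle of barrel; x along the barrel to the union, y to the blue knob, z up.
- torch_mid (a point): Middle of the torch handle's black barrel, on its axis (13 mm above the bench as it lies there). Axes as torch.
- case: Open torch case, fixed: clamshell, dark grey with brown rims and cream lining, both halves flat on the bench. Origin: centre of the base half's underside. Base half 310 mm along x, 210 along y, walls 4 mm thick, 42 high, floor 4 mm above the bench; a rack of welding tips, 36 mm high, fills y = -57 to -99 mm; else only the clips stand in it. The lid half (same size, full of parts) lies at its -y side.
- clip_seat (a point): Where torch_mid lies when fully home: midway between the two clips, 30 mm above the bench, 26 above the case floor. x along the seated barrel (axes of case). A 26 mm barrel pressed squarely down spreads the spring jaws (about 10 to 20 N for both clips), snaps through and rests on the clips' feet, jaws closed over it. Between the clips 64 mm along x is free.
- clip_a (a point): One spring clip: the point on the seated barrel's axis at the clip's middle, 40 mm from clip_seat towards -x. A pair of bright steel jaws, 16 mm wide along x; their flared tips stand 21 mm above this point and 37 mm apart, the throat 10 mm above it is 18 mm wide.
- clip_b (a point): The other spring clip, alike, 40 mm from clip_seat towards +x.
- tray: Fixed open wooden-brown jar tray: 210 mm along its x, 108 mm along its y, walls 4 mm thick and 28 mm high, floor 4 mm above the bench. Origin: centre of its underside. Two grey jars stand at its -x end; the rest of its floor is free.
- tray_free (a point): Middle of the free part of the tray's floor, on the floor, 35 mm from the tray's centre towards its +x end; the two jars there are 109 mm away.
- jar_b: Grey jar with a tan band already in the tray, same shape as jar (42 mm diameter, 80 mm high). Origin: centre of its underside, z up.
- jar_c: The second grey jar with a tan band in the tray, same shape. Origin: centre of its underside, z up.
- spanner: Bystander: dark steel spanner 170 mm long, 8 mm thick, lying on the bench. Origin: centre of its underside.
- wirebrush: Bystander: wooden wire brush, 190 mm long, 26 mm wide, 26 mm high, lying on the bench bristles up. Origin: underside, near the middle.
- lance: Bystander: bent copper torch neck, 175 mm long, with a brass nut, lying on the bench. Origin: underside, near the middle.
- tin: Bystander: flat round tin with a red-brown band, 68 mm diameter, 45 mm high. Origin: centre of its underside.
Mind the look-alikes: they are no part of the job. What is meant by the torch is not purple, and is the larger of those in its own colour.

How it is judged:
By the outcome, as a careful person would: the job done as asked, in the order asked, and still so for the second after the job is handed in, with the robot touching nothing.
It also fails if it takes over 64 s, if anything falls off the work surface, if the arm or the gripper's body presses on something with over 40 N, if the wrist force passes 120 N, or if a joint passes its speed limit or range.

### The arm

A 7-joint arm with a two-finger parallel gripper is mounted at the origin on the work surface. World frame = base frame: x ahead of the robot, y to its left, z up, the work surface at z = 0. Lengths are in m, angles in rad, forces in N, time in s.
With the tool pointing down it reaches from about 0.35 to 0.775 m from the base axis. Payload 3.1 kg.
Tool frame: the origin (TCP) lies midway between the tips of the shut fingers; the grasp point (between the pads) lies 19 mm behind it (arm.grip_point_offset is the distance from the TCP to the grasp point, in m); x points along the fingers, y is the direction in which the jaws open and shut, and the axes are right-handed (so a half turn about x gives the same grasp; the last joint's range is limited). The gripper opens to 85 mm and grips with 20 to 120 N. Pads are 22 mm wide; open, the fingers measure 114 mm over their backs; the gripper's body (76 mm by 85 mm) begins 54 mm behind the grasp point. The pads swing forward as they close: fully open they stand 13 mm farther back than shut.
Start: joints at [-1.239, 0.311, 0.014, 1.512, -0.004, 1.319, -0.027], TCP at [0.201, 0.512, 0.231] pointing down, gripper open.
Joint ranges: [-2.7, 2.7], [-0.3, 1.91], [-1.27, 1.3], [0.12, 2.57], [-1.44, 4.58], [0.2, 2.03], [-3.05, 3.05]. Speed limits (rad/s): [2.79, 2.79, 3.14, 3.14, 3.14, 3.14, 3.14].

### API

Orientations are given as a unit quaternion [x, y, z, w].
In Python, from workcell import arm gives the robot as it stands.
- The arm moves only by the tool play_rows, never from a script. Its argument "moves" is a list that holds one entry, the list of rows, each a list of 4 numbers: the shift along the tool's x, y, z in m, then the turn about the tool's x in degrees. In form: [[[tx, ty, tz, turn], ...]]. A call has 1 to 5 rows; each row is the pose to reach, as a shift and turn from the pose commanded when the call began, along the tool's axes at that moment; what a row does not reach only later rows make up. A row lasts 1/8 s, in which the tool goes at most 62.5 mm and 10.7 degrees, less where a joint would pass 70% of its speed; a pose out of reach is approached as far as the arm can. A call with a gripper value outside its range is refused whole. "jaw" is the opening, from 0 (shut) to 1 (fully open), set as the call begins (left out, the last holds). The fingers move at their own pace and stop on an object; the grip force is fixed at half the most. Time passes only in rows, so rows that repeat a pose let the fingers close. It gives the time, the measured TCP pose, the force and the opening at its end, in the units of the state.
- arm.observe(): the state, without advancing time (a new reading comes with each control period).
- arm.grab_frame(name): name is "side" or "top" or "wrist"; returns the picture (420x560x3 uint8, red, green, blue); there is no depth.
- arm.camera_params(name): a dict with "vertical_fov" (degrees; the focal length in pixels is half the picture's height over the tangent of half this angle, whatever the lens; pixels are square), "cx", "cy" (the principal point, pixels), "rvec" (rotation vector, rad) and "tvec" (3), from world to camera coordinates, as OpenCV has them. Camera axes: x right, y down, z forward; pixel columns grow to the right and rows downward; lengths in m; the calibration is good to about 2 mm. A picture is of the moment at which its call begins: read the wrist's pose just before it. camera_params takes no time and is no camera call; for the wrist camera it gives the pose at the moment of the call.
- arm.close_job(): hands the job in, once; it reports no verdict.
The state is a dict: "time": time; "qpos": joint angles; "qvel": joint speeds; "joint_efforts": joint torques, N m; "tcp_pos": TCP position; "tcp_rot": TCP orientation; "contact_force": force on the tool from outside, world axes, zero at the start; "moment": the same for the moment, N m; "width": finger opening in m.
Only numpy, scipy, OpenCV 4.12 (cv2) and the standard library are available. Lean on these libraries where they do the work, as an engineer would, in place of code of your own. Each camera call takes 0.05 s, during which the arm holds its last target.

## Working session

There is one attempt and no reset: what is moved stays moved. The work goes in short steps, Python scripts to look and compute and a tool call to move; the robot and the scene stay as the last step left them, time stands still between calls to the robot, and variables do not carry over. Pictures are saved under pics/ and viewed, and the job is handed in when it is done.

Besides the shell and the picture viewer there is one more tool, called after "Request:" as name(argument=value, ...), one argument or row to a line, values as JSON. play_rows: Moves the arm, as the interface text tells. Its arguments: {"type":"object","properties":{"moves":{"type":"array"},"jaw":{"type":"number"}},"required":["moves"]}

```bash
ls; mkdir -p pics
python3 - <<'E'
from workcell import arm
import cv2
s=arm.observe();print(s)
for n in("side","top","wrist"):
    p=arm.camera_params(n);print(n,p)
    cv2.imwrite(f"pics/{n}0.png",arm.grab_frame(n)[:,:,::-1])
E
```

```text
pics
{'time': 0.0, 'qpos': array([-1.23867457,  0.31175871,  0.01397267,  1.51308153, -0.00444129,
        1.31918726, -0.02719663]), 'qvel': array([ 0.00052984, -0.00035118, -0.00017195,  0.00087738, -0.00019775,
        0.00128854, -0.00118076]), 'joint_efforts': array([ 4.73738728e-04, -3.79912305e+01,  1.46496277e-01, -2.30587900e+01,
        1.23165178e-02,  1.37497840e-02, -3.80847780e-06]), 'tcp_pos': array([0.20054338, 0.51134215, 0.230193  ]), 'tcp_rot': array([ 0.13052865,  0.69493604, -0.13220542,  0.69465668]), 'contact_force': array([ 1.17985557, -0.23741873, -0.32378842]), 'moment': array([ 0.02868007, -0.00837759,  0.00572085]), 'width': 0.08525104701376264}
side {'vertical_fov': 48.80097562751147, 'cx': 281.2186885375493, 'cy': 205.73063667864204, 'rvec': array([ 2.23310235, -0.44227292,  0.22788123]), 'tvec': array([-0.42586964,  0.20875878,  1.31212432])}
top {'vertical_fov': 55.319610770276036, 'cx': 279.4323989191199, 'cy': 209.14063788051115, 'rvec': array([ 2.1593661 , -2.12213919,  0.20252616]), 'tvec': array([0.05619513, 0.50736065, 0.97906796])}
wrist {'vertical_fov': 62.97210510085481, 'cx': 281.287345244113, 'cy': 211.80255594465532, 'rvec': array([-2.40101722, -1.63731971, -0.22351645]), 'tvec': array([-0.54968291, -0.03445541,  0.3781702 ])}
```

View pics/side0.png

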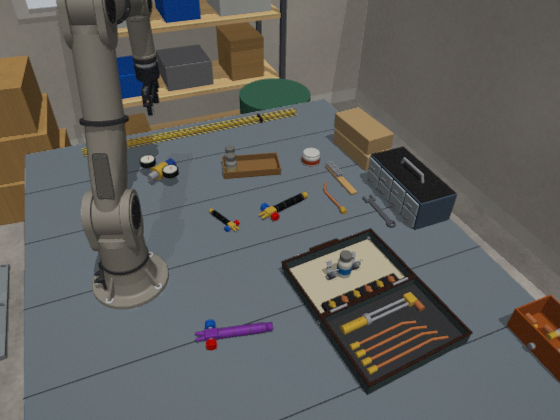

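View pics/top0.png

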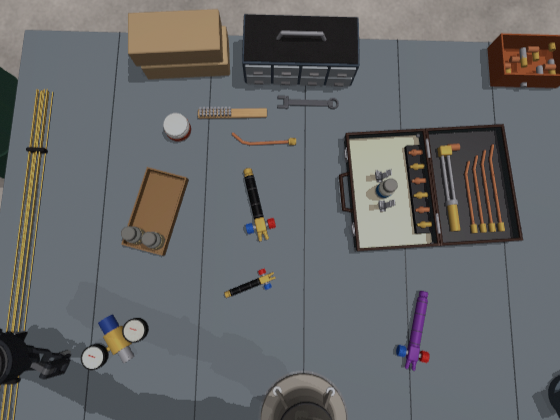

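View pics/wrist0.png

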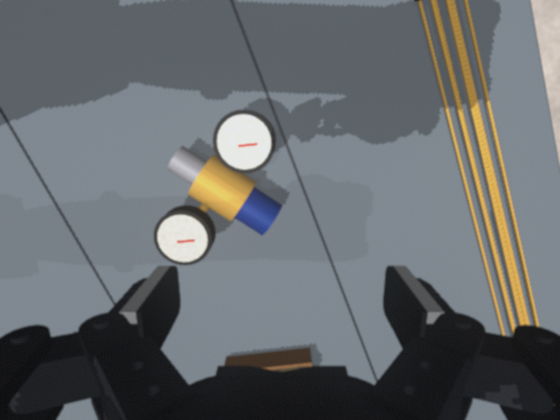

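The top view shows the black torch at about (255,200), the case jar at (388,187) between the clips at (384,175) and (386,205), and the tray at (157,212) with two jars at its lower end. The small black and the purple torches are look-alikes.

```bash
cat > h.py <<'E'
import numpy as np, cv2
from scipy.spatial.transform import Rotation as R
def cam(p):
    f=210/np.tan(np.radians(p["vertical_fov"])/2)
    K=np.array([[f,0,p["cx"]],[0,f,p["cy"]],[0,0,1]]); 
    return K,R.from_rotvec(p["rvec"]).as_matrix(),np.array(p["tvec"])
def ray(p,uv,z):
    K,Rm,t=cam(p); uv=np.atleast_2d(uv).astype(float)
    d=(np.linalg.inv(K)@np.c_[uv,np.ones(len(uv))].T); d=(Rm.T@d).T; c=-Rm.T@t
    return c+d*((z-c[2])/d[:,2])[:,None]
def proj(p,X):
    K,Rm,t=cam(p); x=(K@(Rm@np.atleast_2d(X).T+t[:,None])).T; return x[:,:2]/x[:,2:]
E
python3 - <<'E'
from h import *
im=cv2.imread("pics/top0.png")
def crop(n,x0,y0,x1,y1,s): cv2.imwrite(n,cv2.resize(im[y0:y1,x0:x1],None,fx=s,fy=s,interpolation=cv2.INTER_CUBIC))
crop("pics/c_case.png",335,120,445,255,4.4)
crop("pics/c_torch.png",225,155,295,250,6)
crop("pics/c_tray.png",110,160,200,265,5.5)
E
```

```text
(no output)
```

View pics/c_case.png

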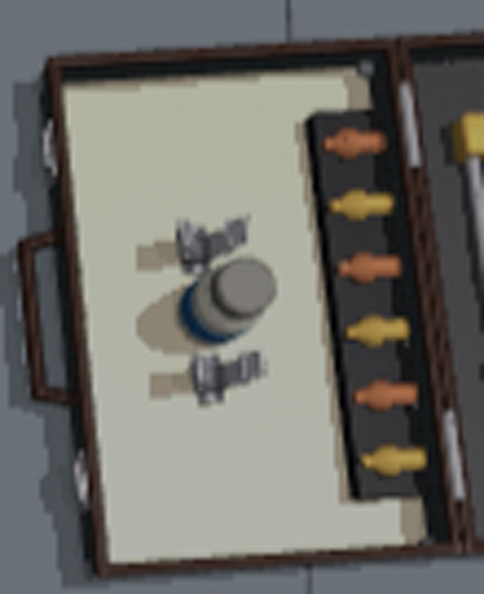

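View pics/c_torch.png

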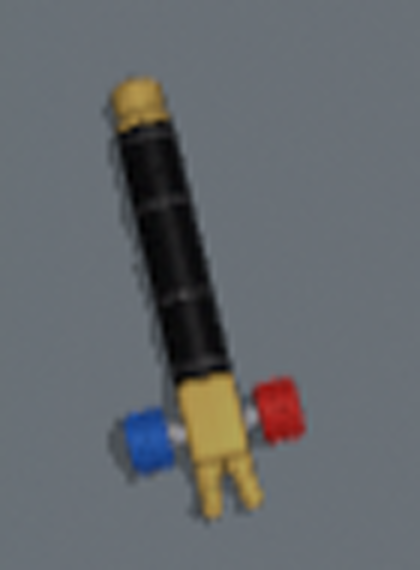

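View pics/c_tray.png

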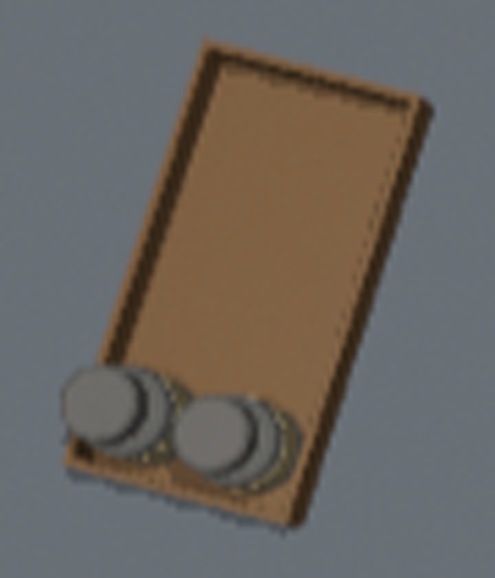

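Run:
```python
from h import *
from workcell import arm
p=arm.camera_params("top"); np.set_printoptions(precision=4,suppress=True)
C=lambda L,x0,y0,s:np.array([x0,y0])+(np.array(L,float))/s
print("jar",ray(p,C([(245,287)],335,120,4.4),.080+.004))
cl=ray(p,C([(212,245),(230,377)],335,120,4.4),.045);print("clips",cl,cl.mean(0))
cc=ray(p,C([(50,62),(97,575),(465,548),(402,45)],335,120,4.4),.042);print("case",cc,cc.mean(0))
t=ray(p,C([(205,42),(430,100),(298,525),(68,462)],110,160,5.5),.028);print("tray",t,t.mean(0))
b=ray(p,C([(140,98),(145,125),(203,380),(148,440),(280,410)],225,155,6),.013);print("torch",b,(b[1]+b[2])/2)
print("jars tray",ray(p,C([(103,406),(213,435)],110,160,5.5),.084))
print(R.from_quat(arm.observe()["tcp_rot"]).as_matrix())
pw=arm.camera_params("wrist");K,Rm,tt=cam(pw); s=arm.observe(); T=R.from_quat(s["tcp_rot"]).as_matrix()
print("cam in tool",T.T@(-Rm.T@tt-s["tcp_pos"])); print(T.T@Rm.T)
```

```text
jar [[ 0.5648 -0.2098  0.084 ]]
clips [[ 0.5991 -0.2028  0.045 ]
 [ 0.5202 -0.2111  0.045 ]] [ 0.5597 -0.207   0.045 ]
case [[ 0.7113 -0.1089  0.042 ]
 [ 0.4041 -0.132   0.042 ]
 [ 0.4232 -0.345   0.042 ]
 [ 0.727  -0.3227  0.042 ]] [ 0.5664 -0.2272  0.042 ]
tray [[0.6124 0.4123 0.028 ]
 [0.5863 0.3042 0.028 ]
 [0.3848 0.3536 0.028 ]
 [0.4118 0.4607 0.028 ]] [0.4988 0.3827 0.028 ]
torch [[0.612  0.149  0.013 ]
 [0.5997 0.1464 0.013 ]
 [0.486  0.1179 0.013 ]
 [0.4593 0.1411 0.013 ]
 [0.4735 0.0842 0.013 ]] [0.5429 0.1322 0.013 ]
jars tray [[0.4321 0.4268 0.084 ]
 [0.4203 0.3781 0.084 ]]
[[-0.0006  0.3652  0.9309]
 [-0.0017  0.9309 -0.3652]
 [-1.     -0.0018  0.0001]]
cam in tool [-0.1422  0.0007 -0.0689]
[[-0.0005 -0.2702  0.9628]
 [ 1.     -0.0003  0.0004]
 [ 0.0002  0.9628  0.2702]]
```

```bash
cat >> h.py <<'E'
np.set_printoptions(precision=4,suppress=True)
def goal(s,pos,jaw):
    """tool-axis shift (m) and turn (deg) from state s to TCP pos with tool down and jaw y-axis angle (deg)"""
    T=R.from_quat(s["tcp_rot"]).as_matrix(); d=T.T@(np.array(pos)-s["tcp_pos"])
    a=np.degrees(np.arctan2(T[1,1],T[0,1])); tilt=np.degrees(np.arccos(-T[2,0]))
    turn=-((jaw-a+180)%360-180)
    print("t",round(s["time"],2),"tcp",s["tcp_pos"],"jaw ang %.2f tilt %.2f w %.4f"%(a,tilt,s["width"]),"F",s["contact_force"])
    print("shift",d,"turn %.2f"%turn,"dist %.3f"%np.linalg.norm(d)); return d,turn
E
python3 - <<'E'
from h import *
from workcell import arm
goal(arm.observe(),(.563,-.209,.22),94.5)
E
```

```text
t 0.15 tcp [0.2007 0.5115 0.2305] jaw ang 68.58 tilt 0.10 w 0.0855 F [ 0.0913 -0.2375 -0.7936]
shift [ 0.0115 -0.5384  0.6004] turn -25.92 dist 0.807
```

Request:
play_rows(
  moves=[
    [[0.001,-0.038,0.043,-5],[0.002,-0.077,0.086,-10],[0.003,-0.115,0.129,-15],[0.004,-0.154,0.172,-20],[0.004,-0.192,0.214,-25.9]],
  ],
  jaw=1,
)

```text
time: 0.78
tcp_pos: [0.3304, 0.2531, 0.2271]
tcp_rot: [-0.029, 0.707, 0.029, 0.707]
contact_force: [1.5, 0.3, 0.4]
width: 0.0854
```

Run:
```python
from h import *
from workcell import arm
s=arm.observe();goal(s,(.563,-.209,.22),94.5);print(s["qpos"])
```

```text
t 0.78 tcp [0.3304 0.2531 0.2271] jaw ang 94.67 tilt 0.00 w 0.0854 F [1.4951 0.3492 0.426 ]
shift [ 0.0071 -0.4795  0.1942] turn 0.17 dist 0.517
[-0.8529  0.0356  0.1635  1.8537 -0.006   1.2529  0.9648]
```

Tracking is close behind the commands; continue.

Request:
play_rows(
  moves=[
    [[0.001,-0.055,0.022,0],[0.002,-0.11,0.045,0],[0.003,-0.166,0.067,0],[0.004,-0.221,0.09,0],[0.004,-0.277,0.112,0]],
  ],
)

```text
time: 1.4
tcp_pos: [0.4637, -0.0137, 0.2232]
tcp_rot: [-0.028, 0.706, 0.028, 0.707]
contact_force: [0.7, 0.4, 0.6]
width: 0.0853
```

Run:
```python
from h import *
from workcell import arm
s=arm.observe();goal(s,(.563,-.209,.22),94.5);print(s["qpos"])
```

```text
t 1.4 tcp [ 0.4637 -0.0137  0.2232] jaw ang 94.53 tilt 0.04 w 0.0853 F [0.6505 0.3808 0.6004]
shift [ 0.0031 -0.2026  0.0836] turn 0.03 dist 0.219
[-0.4535  0.1438  0.5058  1.762  -0.0738  1.2541  1.7208]
```

Request:
play_rows(
  moves=[
    [[0.001,-0.05,0.02,0],[0.002,-0.1,0.04,0],[0.003,-0.15,0.062,0],[0.003,-0.2,0.08,0],[0.003,-0.2,0.08,0]],
  ],
)

```text
time: 2.02
tcp_pos: [0.5577, -0.2113, 0.2191]
tcp_rot: [-0.026, 0.708, 0.023, 0.706]
contact_force: [-0.4, -0.1, -1.5]
width: 0.0853
```

Run:
```python
from h import *
from workcell import arm
import pickle
p=arm.camera_params("wrist");s=arm.observe();im=arm.grab_frame("wrist");pickle.dump((p,s),open("w1.pkl","wb"))
goal(s,(.563,-.209,.22),94.5);print(s["qpos"])
cv2.imwrite("pics/w1.png",im[:,:,::-1])
```

```text
t 2.02 tcp [ 0.5577 -0.2113  0.2191] jaw ang 94.02 tilt 0.30 w 0.0853 F [-0.3717 -0.108  -1.4668]
shift [-0.0009  0.002   0.0054] turn -0.48 dist 0.006
[-0.0763  0.4563  0.6056  1.4138 -0.2546  1.3514  2.1773]
```

View pics/w1.png

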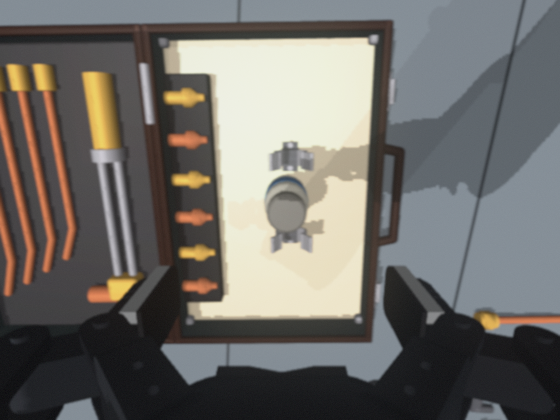

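Run:
```python
from h import *
im=cv2.imread("pics/w1.png")
cv2.imwrite("pics/w1c.png",cv2.resize(im[130:265,225:350],None,fx=4.4,fy=4.4,interpolation=cv2.INTER_CUBIC))
```

```text
(no output)
```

View pics/w1c.png

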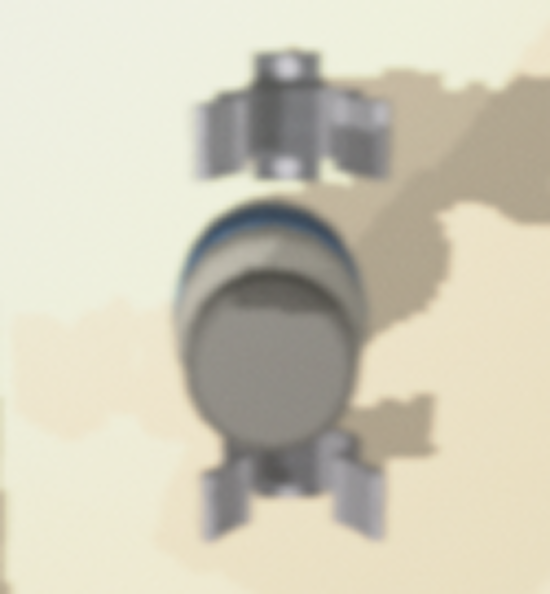

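```bash
python3 - <<'E'
from h import *
import pickle
p,s=pickle.load(open("w1.pkl","rb"))
print("jar",ray(p,[(286.6,212.3)],.084))
c=ray(p,[(291.8,162.5),(291.8,244.8)],.051);d=c[1]-c[0];print(c,c.mean(0),np.linalg.norm(d),np.degrees(np.arctan2(d[1],d[0])))
# tips
t=ray(p,[(225+x/4.4,130+y/4.4) for x,y in [(197,142),(391,142),(204,505),(384,505)]],.051);print(t)
# rim corners outer (z .042) 
k=ray(p,[(391,21),(373,341),(172,341),(141,27)],.042);print(k);d=k[1]-k[0];print(np.degrees(np.arctan2(d[1],d[0])),np.linalg.norm(d))
pt=None
E
python3 - <<'E'
from h import *
from workcell import arm
im=cv2.imread("pics/side0.png")
cv2.imwrite("pics/sc.png",cv2.resize(im[225:310,275:420],None,fx=5,fy=5,interpolation=cv2.INTER_CUBIC))
p=arm.camera_params("side");print(proj(p,[(.5626,-.2095,.084),(.5626,-.2095,.004)]))
E
```

```text
jar [[ 0.5668 -0.2059  0.084 ]]
[[ 0.529  -0.2037  0.051 ]
 [ 0.6081 -0.1975  0.051 ]] [ 0.5685 -0.2006  0.051 ] 0.07931779029800955 4.47159062240389
[[ 0.5302 -0.2235  0.051 ]
 [ 0.5274 -0.1838  0.051 ]
 [ 0.6095 -0.2172  0.051 ]
 [ 0.6066 -0.1778  0.051 ]]
[[ 0.4065 -0.1298  0.042 ]
 [ 0.7156 -0.101   0.042 ]
 [ 0.7315 -0.3176  0.042 ]
 [ 0.4255 -0.339   0.042 ]]
5.3219253080154605 0.3104142537373567
[[344.4001 254.5326]
 [341.5463 273.9572]]
```

View pics/sc.png

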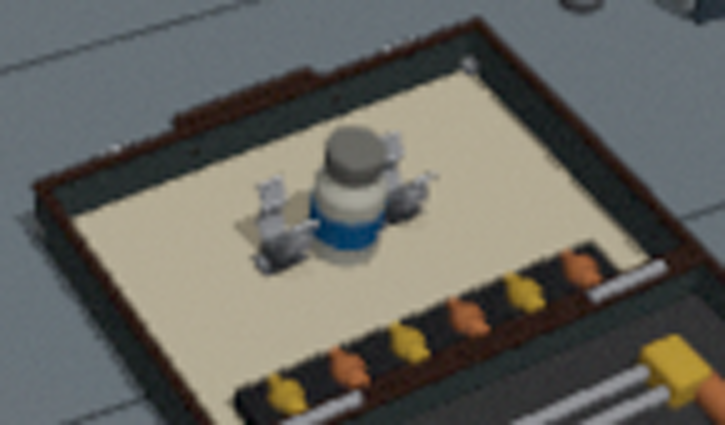

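Wrist view: jar cap at (286.6,212), clip tips centred at (292,162) and (292,245). Top and wrist agree within ~4 mm. Descending over the jar.

Run:
```python
from h import *
from workcell import arm
goal(arm.observe(),(.566,-.207,.022),94.4)
```

```text
t 2.08 tcp [ 0.5579 -0.2078  0.2193] jaw ang 94.23 tilt 0.14 w 0.0856 F [ 0.2363  0.3208 -0.4919]
shift [0.1973 0.0004 0.0086] turn -0.17 dist 0.197
```

Request:
play_rows(
  moves=[
    [[0.03,0,0.008,0],[0.08,0,0.008,0],[0.12,0,0.008,0],[0.12,0,0.008,0]],
  ],
)

```text
time: 2.58
tcp_pos: [0.5639, -0.2009, 0.0969]
tcp_rot: [-0.027, 0.709, 0.03, 0.704]
contact_force: [-0.7, -0.1, -0.1]
width: 0.0854
```

Run:
```python
from h import *
from workcell import arm
import pickle
p=arm.camera_params("wrist");s=arm.observe();im=arm.grab_frame("wrist")
goal(s,(.566,-.207,.022),94.4)
cv2.imwrite("pics/w2.png",im[:,:,::-1])
K,Rm,t=cam(p);print(proj(p,[s["tcp_pos"]]))
```

```text
t 2.58 tcp [ 0.5639 -0.2009  0.0969] jaw ang 94.63 tilt 0.52 w 0.0854 F [-0.6674 -0.0833 -0.1202]
shift [ 0.0749 -0.0067  0.0022] turn 0.23 dist 0.075
[[279.2513 272.5539]]
```

View pics/w2.png

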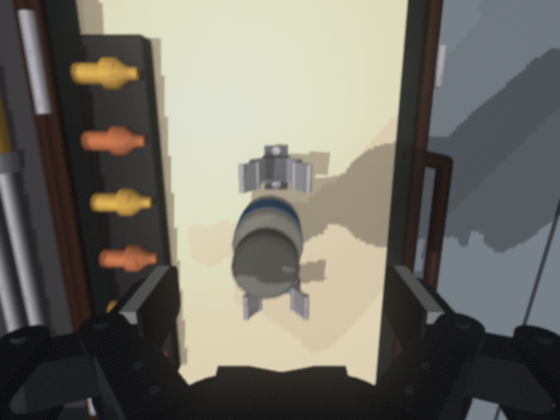

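Run:
```python
from h import *
from workcell import arm
p=arm.camera_params("wrist");s=arm.observe()
goal(s,(.566,-.207,.022),94.4)
print("jar",ray(p,[(267,263)],.084)); c=ray(p,[(276,177),(276,304)],.051);print(c,c.mean(0))
```

```text
t 2.62 tcp [ 0.5659 -0.2024  0.0996] jaw ang 94.61 tilt 0.19 w 0.0853 F [ 0.3156 -0.5737  0.3671]
shift [ 0.0776 -0.0048 -0.0001] turn 0.21 dist 0.078
jar [[ 0.5687 -0.2084  0.084 ]]
[[ 0.5309 -0.2072  0.051 ]
 [ 0.6107 -0.2011  0.051 ]] [ 0.5708 -0.2042  0.051 ]
```

Request:
play_rows(
  moves=[
    [[0.0,-0.0055,0.002,0],[0.03,-0.0055,0.002,0],[0.06,-0.0055,0.002,0],[0.077,-0.0055,0.002,0],[0.077,-0.0055,0.002,0]],
  ],
)

```text
time: 3.25
tcp_pos: [0.5691, -0.2101, 0.0233]
tcp_rot: [-0.028, 0.707, 0.028, 0.706]
contact_force: [0.4, 0.7, 0.8]
width: 0.0857
```

Request:
play_rows(
  moves=[
    [[0,0,0,0],[0,0,0,0],[0,0,0,0],[0,0,0,0]],
  ],
  jaw=0,
)

```text
time: 3.75
tcp_pos: [0.5703, -0.2104, 0.0248]
tcp_rot: [-0.028, 0.706, 0.027, 0.708]
contact_force: [0.8, 0.2, 6.3]
width: 0.0405
```

Run:
```python
from h import *
from workcell import arm
s=arm.observe()
goal(s,(.568,-.208,.022),94.4)
cv2.imwrite("pics/w3.png",arm.grab_frame("wrist")[:,:,::-1])
```

```text
t 3.75 tcp [ 0.5703 -0.2104  0.0248] jaw ang 94.50 tilt 0.17 w 0.0405 F [0.849  0.1671 6.3135]
shift [ 0.0028  0.0026 -0.0022] turn 0.10 dist 0.004
```

View pics/w3.png

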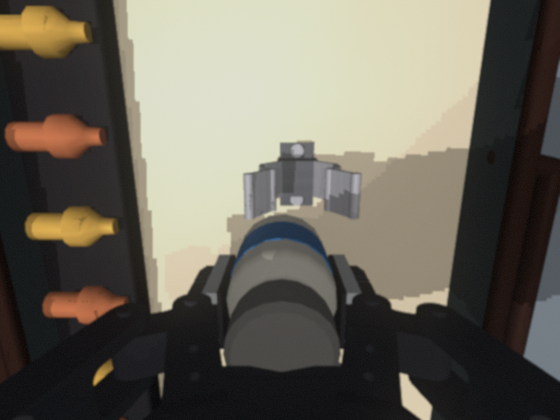

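Jar gripped (width 40.5 mm, jar centred between pads at (281,300)). Lifting.

Request:
play_rows(
  moves=[
    [[-0.015,0,0,0],[-0.045,0,0,0],[-0.085,0,0,0],[-0.125,0,0,0],[-0.135,0,0,0]],
  ],
)

```text
time: 4.42
tcp_pos: [0.5704, -0.2112, 0.1617]
tcp_rot: [-0.028, 0.705, 0.027, 0.708]
contact_force: [0.1, -0.5, -1.8]
width: 0.0406
```

Run:
```python
from h import *
from workcell import arm
import pickle
s=arm.observe();p=arm.camera_params("wrist")
goal(s,(.534,.376,.16),76.3);print(s["qpos"])
cv2.imwrite("pics/w4.png",arm.grab_frame("wrist")[:,:,::-1]);pickle.dump((p,s),open("w4.pkl","wb"))
```

```text
t 4.42 tcp [ 0.5704 -0.2112  0.1617] jaw ang 94.47 tilt 0.33 w 0.0406 F [ 0.0777 -0.4533 -1.7749]
shift [0.0002 0.5883 0.0094] turn 18.17 dist 0.588
[-0.064   0.5147  0.585   1.4738 -0.2924  1.235   2.205 ]
```

View pics/w4.png

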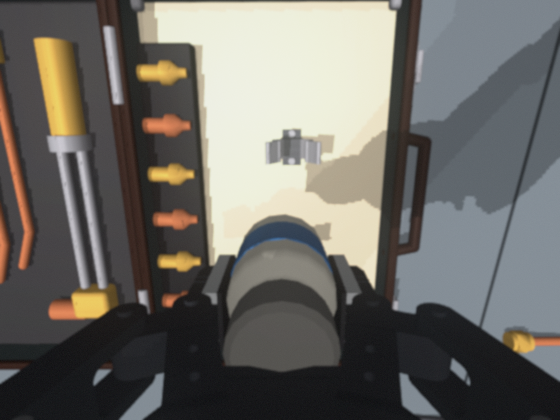

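Jar is held and out. Carry toward the tray.

Request:
play_rows(
  moves=[
    [[0,0.025,0,1],[0,0.07,0.001,3],[0,0.122,0.002,5],[0,0.175,0.003,7],[0,0.23,0.004,9]],
  ],
)

```text
time: 5.1
tcp_pos: [0.5533, 0.0211, 0.1564]
tcp_rot: [0.028, 0.708, -0.029, 0.705]
contact_force: [0.6, 0.1, -1.2]
width: 0.0403
```

Run:
```python
from h import *
from workcell import arm
s=arm.observe()
goal(s,(.534,.376,.16),76.3)
```

```text
t 5.1 tcp [0.5533 0.0211 0.1564] jaw ang 85.39 tilt 0.21 w 0.0403 F [ 0.5617  0.1129 -1.206 ]
shift [-0.0037  0.3522 -0.0478] turn 9.09 dist 0.355
```

Request:
play_rows(
  moves=[
    [[-0.001,0.055,-0.007,2],[-0.002,0.11,-0.015,4],[-0.003,0.165,-0.022,6],[-0.003,0.22,-0.03,8],[-0.003,0.27,-0.037,9]],
  ],
)

```text
time: 5.72
tcp_pos: [0.5375, 0.2935, 0.1591]
tcp_rot: [0.082, 0.703, -0.084, 0.701]
contact_force: [-0.0, -0.8, 0.1]
width: 0.0407
```

Run:
```python
from h import *
from workcell import arm
s=arm.observe()
goal(s,(.534,.376,.16),76.3)
```

```text
t 5.72 tcp [0.5375 0.2935 0.1591] jaw ang 76.51 tilt 0.23 w 0.0407 F [-0.0189 -0.8034  0.1332]
shift [-0.0011  0.0794 -0.0227] turn 0.21 dist 0.083
```

Request:
play_rows(
  moves=[
    [[0,0.04,-0.012,0.1],[0,0.07,-0.019,0.2],[0,0.078,-0.022,0.2],[0,0.078,-0.022,0.2]],
  ],
)

```text
time: 6.22
tcp_pos: [0.5356, 0.3715, 0.1599]
tcp_rot: [0.083, 0.703, -0.085, 0.701]
contact_force: [0.8, 0.1, -1.2]
width: 0.0403
```

Run:
```python
from h import *
from workcell import arm
s=arm.observe()
goal(s,(.534,.376,.026),76.3)
cv2.imwrite("pics/w5.png",arm.grab_frame("wrist")[:,:,::-1])
cv2.imwrite("pics/t5.png",cv2.resize(arm.grab_frame("top")[130:280,90:290,::-1],None,fx=3.5,fy=3.5))
```

```text
t 6.22 tcp [0.5356 0.3715 0.1599] jaw ang 76.29 tilt 0.19 w 0.0403 F [ 0.7884  0.146  -1.1619]
shift [ 0.1339  0.0044 -0.0025] turn -0.01 dist 0.134
```

View pics/w5.png

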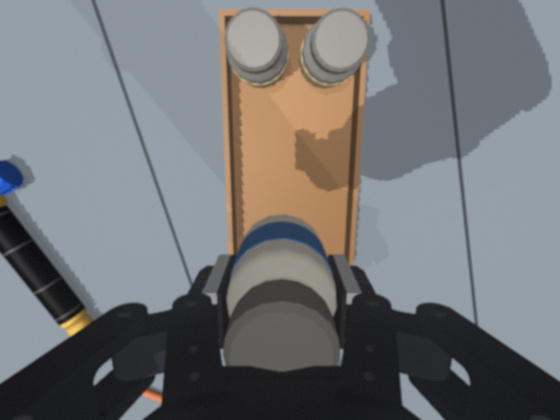

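View pics/t5.png

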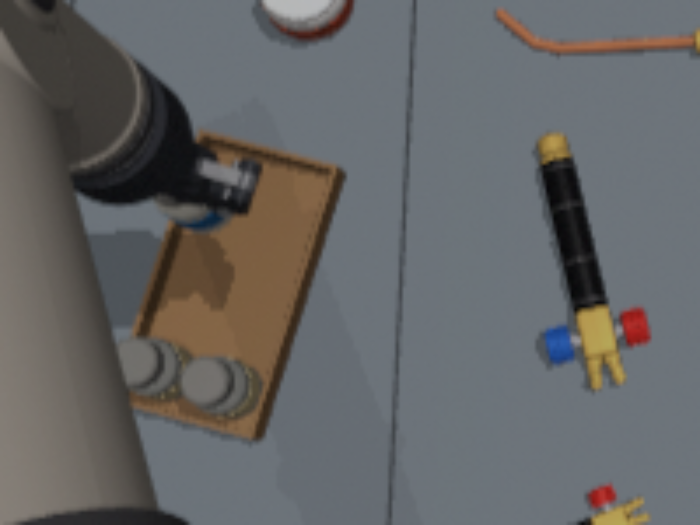

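Run:
```python
from h import *
from workcell import arm
s=arm.observe();p=arm.camera_params("wrist")
k=ray(p,[(222,11),(371,13),(234,240),(353,240)],.028);print(k)
T=R.from_quat(s["tcp_rot"]).as_matrix();print((k-s["tcp_pos"])@T)
```

```text
[[0.3901 0.3629 0.028 ]
 [0.417  0.4662 0.028 ]
 [0.5598 0.3231 0.028 ]
 [0.5841 0.4216 0.028 ]]
[[ 0.133  -0.0415 -0.1409]
 [ 0.1327  0.0651 -0.1395]
 [ 0.133  -0.0395  0.0334]
 [ 0.1327  0.062   0.0334]]
```

Request:
play_rows(
  moves=[
    [[0.02,0.009,0,0],[0.06,0.009,0,0],[0.1,0.009,0,0],[0.122,0.009,0,0],[0.128,0.009,0,0]],
  ],
)

```text
time: 6.95
tcp_pos: [0.5367, 0.3798, 0.03]
tcp_rot: [0.084, 0.703, -0.086, 0.701]
contact_force: [1.1, -0.4, -0.9]
width: 0.041
```

Request:
play_rows(
  moves=[
    [[0.002,0,0,0],[0.005,0,0,0],[0.005,0,0,0]],
  ],
)

```text
time: 7.32
tcp_pos: [0.5389, 0.3817, 0.0291]
tcp_rot: [0.085, 0.702, -0.084, 0.702]
contact_force: [0.1, 0.0, -1.9]
width: 0.0404
```

Run:
```python
from h import *
from workcell import arm
s=arm.observe()
goal(s,(.534,.376,.0248),76.3)
cv2.imwrite("pics/w6.png",arm.grab_frame("wrist")[:,:,::-1])
```

```text
t 7.33 tcp [0.5389 0.3817 0.0291] jaw ang 76.29 tilt 0.09 w 0.0404 F [ 0.0964  0.0317 -1.9484]
shift [ 0.0043 -0.0067 -0.0034] turn -0.01 dist 0.009
```

View pics/w6.png

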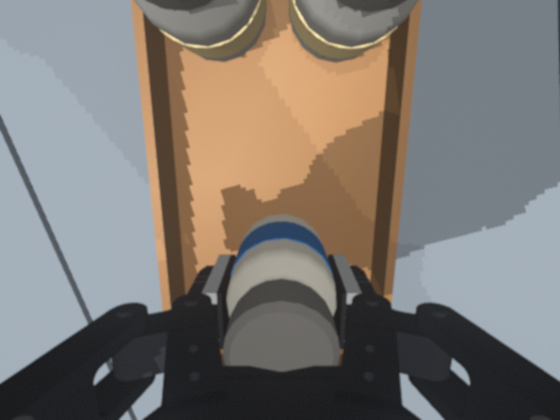

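Jar is over the middle of the tray's free part; its base is still ~4 mm above the floor by the reading. Lowering gently until contact.

Request:
play_rows(
  moves=[
    [[0.002,0,0,0],[0.003,0,0,0],[0.004,0,0,0],[0.004,0,0,0]],
  ],
)

```text
time: 7.88
tcp_pos: [0.5384, 0.3814, 0.0249]
tcp_rot: [0.084, 0.702, -0.084, 0.702]
contact_force: [-1.5, -0.2, 2.4]
width: 0.0411
```

Request:
play_rows(
  moves=[
    [[0,0,0,0],[0,0,0,0],[0,0,0,0]],
  ],
  jaw=0.62,
)

```text
time: 8.25
tcp_pos: [0.5385, 0.3814, 0.0242]
tcp_rot: [0.084, 0.702, -0.084, 0.702]
contact_force: [0.7, -0.3, 0.0]
width: 0.0528
```

Request:
play_rows(
  moves=[
    [[-0.01,0,0,0],[-0.035,0,0,0],[-0.085,0,0,0],[-0.14,0,0,0],[-0.175,0,0,0]],
  ],
)

```text
time: 8.88
tcp_pos: [0.5397, 0.3817, 0.2037]
tcp_rot: [0.086, 0.701, -0.083, 0.704]
contact_force: [-0.2, 0.5, -0.0]
width: 0.0528
```

Run:
```python
from h import *
from workcell import arm
s=arm.observe()
goal(s,(.545,.134,.2),104)
cv2.imwrite("pics/w7.png",arm.grab_frame("wrist")[:,:,::-1])
```

```text
t 8.88 tcp [0.5397 0.3817 0.2037] jaw ang 76.27 tilt 0.32 w 0.0528 F [-0.1873  0.5382 -0.0074]
shift [ 0.003  -0.2394  0.0639] turn -27.73 dist 0.248
```

View pics/w7.png

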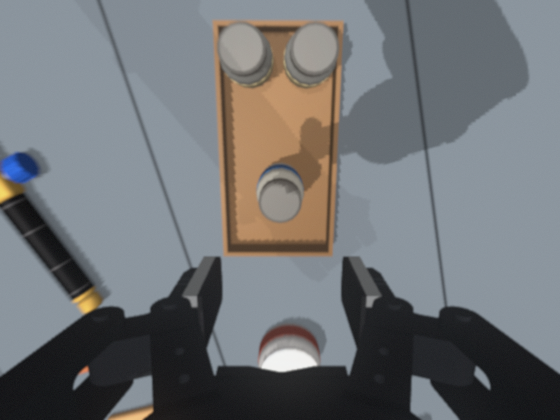

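Jar stands upright in the tray (at (280,197)), other jars untouched. Now to the torch.

Request:
play_rows(
  moves=[
    [[0,-0.05,0.013,-5.5],[0.001,-0.1,0.026,-11],[0.002,-0.15,0.04,-17],[0.003,-0.2,0.053,-22],[0.003,-0.239,0.064,-27.7]],
  ],
  jaw=1,
)

```text
time: 9.55
tcp_pos: [0.544, 0.1309, 0.197]
tcp_rot: [-0.086, 0.701, 0.086, 0.702]
contact_force: [-0.3, 0.1, 0.9]
width: 0.0854
```

Request:
play_rows(
  moves=[
    [[0,0,0,0]],
  ],
)

```text
time: 9.68
tcp_pos: [0.5447, 0.1281, 0.1975]
tcp_rot: [-0.084, 0.702, 0.082, 0.703]
contact_force: [0.2, 0.2, 0.2]
width: 0.0854
```

Run:
```python
from h import *
from workcell import arm
import pickle
p=arm.camera_params("wrist");s=arm.observe();im=arm.grab_frame("wrist");pickle.dump((p,s),open("w8.pkl","wb"))
goal(s,(.545,.134,.2),104)
cv2.imwrite("pics/w8.png",im[:,:,::-1])
```

```text
t 9.68 tcp [0.5447 0.1281 0.1975] jaw ang 103.45 tilt 0.15 w 0.0854 F [0.1746 0.2461 0.2094]
shift [-0.0025  0.0056  0.0017] turn -0.55 dist 0.006
```

View pics/w8.png

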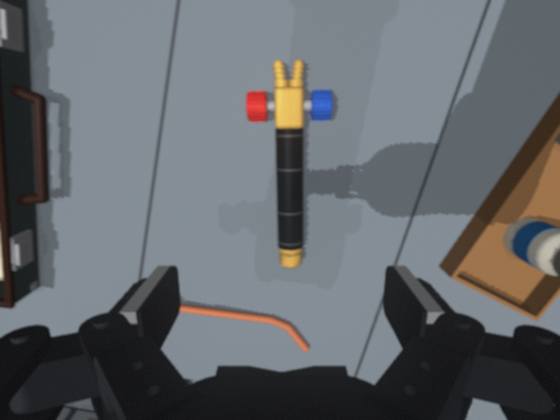

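The torch barrel runs from about (289,129) to (290,249) in the wrist view, nearly aligned with the tool. I'll measure it by mask.

Run:
```python
from h import *
import pickle
from workcell import arm
p,s=pickle.load(open("w8.pkl","rb"))
im=cv2.imread("pics/w8.png");g=im.max(2)
m=(g<60).astype(np.uint8); m[:120]=0;m[255:]=0;m[:,:265]=0;m[:,315:]=0
n,l,st,c=cv2.connectedComponentsWithStats(cv2.morphologyEx(m,cv2.MORPH_CLOSE,np.ones((5,5))))
i=1+st[1:,4].argmax();print(st[i],c[i])
l=(l==i)
rows=np.where(l.sum(1)>15)[0];mid=[(np.where(l[r])[0].mean(),r) for r in rows]
mid=np.array(mid);k=np.polyfit(mid[:,1],mid[:,0],1);r0,r1=rows[0],rows[-1];print(r0,r1,l[r0:r1].sum(1)[::15])
e=ray(p,[(np.polyval(k,r0-.5),r0-.5),(np.polyval(k,r1+.5),r1+.5)],.016)
d=e[1]-e[0];a=np.degrees(np.arctan2(d[1],d[0]));print(e,e.mean(0),np.linalg.norm(d),a)
q=e.mean(0);goal(arm.observe(),(q[0],q[1],.1),90+a)
```

```text
[ 277  129   26  120 2952] [289.9837 187.4939]
130 247 [26 26 26 25 25 25 24 24]
[[0.4886 0.1229 0.016 ]
 [0.601  0.1517 0.016 ]] [0.5448 0.1373 0.016 ] 0.11601977796268068 14.398128066517943
t 9.72 tcp [0.5444 0.1318 0.1972] jaw ang 103.68 tilt 0.08 w 0.0851 F [-1.2625  1.0279  1.2208]
shift [0.0972 0.0052 0.0015] turn -0.72 dist 0.097
```

Request:
play_rows(
  moves=[
    [[0.03,0.006,0.0015,-0.7],[0.07,0.006,0.0015,-0.7],[0.1,0.006,0.0015,-0.7],[0.1,0.006,0.0015,-0.7]],
  ],
)

```text
time: 10.22
tcp_pos: [0.5414, 0.142, 0.0939]
tcp_rot: [-0.091, 0.703, 0.091, 0.699]
contact_force: [0.6, -0.2, 0.7]
width: 0.0853
```

Run:
```python
from h import *
from workcell import arm
import pickle
p=arm.camera_params("wrist");s=arm.observe();im=arm.grab_frame("wrist");pickle.dump((p,s),open("w9.pkl","wb"))
goal(s,(.545,.137,.003),104.4)
cv2.imwrite("pics/w9.png",im[:,:,::-1])
```

```text
t 10.22 tcp [0.5414 0.142  0.0939] jaw ang 104.82 tilt 0.34 w 0.0853 F [ 0.6481 -0.1881  0.733 ]
shift [ 0.0909 -0.0058  0.0027] turn 0.42 dist 0.091
```

View pics/w9.png

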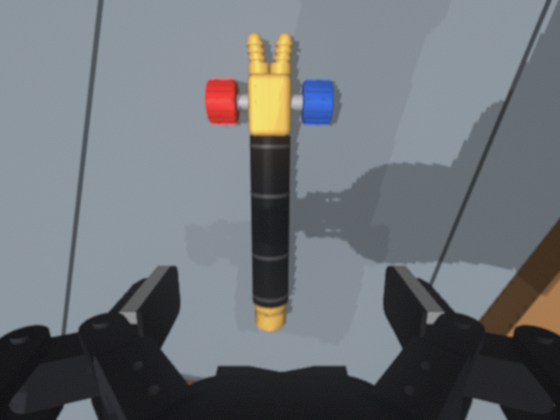

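```bash
cat >> h.py <<'E'
def barrel(im,box,thr=60,mn=20):
    x0,y0,x1,y1=box; m=(im.max(2)<thr).astype(np.uint8); q=np.zeros_like(m); q[y0:y1,x0:x1]=m[y0:y1,x0:x1]
    n,l,st,c=cv2.connectedComponentsWithStats(cv2.morphologyEx(q,cv2.MORPH_CLOSE,np.ones((5,5))))
    l=l==1+st[1:,4].argmax(); rows=np.where(l.sum(1)>mn)[0]
    k=np.polyfit(rows,[np.where(l[r])[0].mean() for r in rows],1); r0,r1=rows[0]-.5,rows[-1]+.5
    print("rows",r0,r1,"cols",np.polyval(k,[r0,r1])); return [(np.polyval(k,r),r) for r in(r0,r1)]
E
python3 - <<'E'
from h import *
import pickle
from workcell import arm
p,s=pickle.load(open("w9.pkl","rb"))
b=barrel(cv2.imread("pics/w9.png"),(235,110,305,320),mn=30)
e=ray(p,b,.016);d=e[1]-e[0];a=np.degrees(np.arctan2(d[1],d[0]));print(e.mean(0),np.linalg.norm(d),a)
print("rel to that pose");goal(s,(*e.mean(0)[:2],.003),90+a)
print("now");goal(arm.observe(),(*e.mean(0)[:2],.003),90+a)
E
```

```text
rows 137.5 302.5 cols [270.0118 270.1226]
[0.5455 0.1362 0.016 ] 0.11611695440018824 14.341036976909951
rel to that pose
t 10.22 tcp [0.5414 0.142  0.0939] jaw ang 104.82 tilt 0.34 w 0.0853 F [ 0.6481 -0.1881  0.733 ]
shift [ 0.0909 -0.0067  0.0031] turn 0.48 dist 0.091
now
t 10.28 tcp [0.5433 0.1418 0.0959] jaw ang 104.80 tilt 0.10 w 0.0855 F [-0.458   0.3649  0.3812]
shift [ 0.0928 -0.0061  0.0009] turn 0.46 dist 0.093
```

Request:
play_rows(
  moves=[
    [[0.01,-0.006,0.001,0.4],[0.04,-0.006,0.001,0.4],[0.07,-0.006,0.001,0.4],[0.088,-0.006,0.001,0.4],[0.093,-0.006,0.001,0.4]],
  ],
)

```text
time: 10.9
tcp_pos: [0.5464, 0.1344, 0.0028]
tcp_rot: [-0.088, 0.702, 0.088, 0.701]
contact_force: [0.2, -0.0, 0.7]
width: 0.0853
```

Request:
play_rows(
  moves=[
    [[0,0,0,0],[0,0,0,0]],
  ],
)

```text
time: 11.15
tcp_pos: [0.5476, 0.1348, 0.0045]
tcp_rot: [-0.088, 0.701, 0.088, 0.703]
contact_force: [0.2, -0.2, 0.4]
width: 0.0857
```

Run:
```python
from h import *
from workcell import arm
goal(arm.observe(),(.5455,.1362,.003),104.35)
cv2.imwrite("pics/w10.png",arm.grab_frame("wrist")[:,:,::-1])
```

```text
t 11.15 tcp [0.5476 0.1348 0.0045] jaw ang 104.29 tilt 0.15 w 0.0857 F [ 0.2128 -0.1772  0.3747]
shift [ 0.0015  0.0018 -0.0017] turn -0.06 dist 0.003
```

View pics/w10.png

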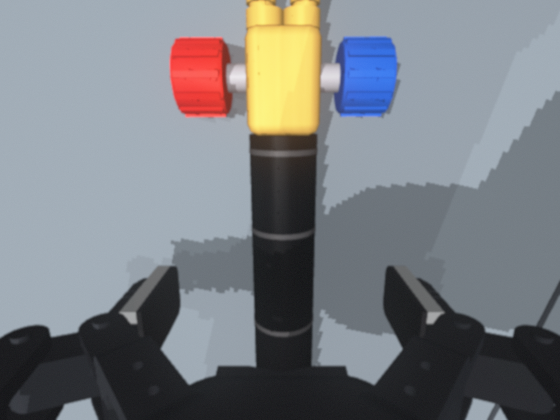

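Request:
play_rows(
  moves=[
    [[0.001,0,0,0],[0.001,0,0,0],[0.001,0,0,0],[0.001,0,0,0],[0.001,0,0,0]],
  ],
  jaw=0,
)

```text
time: 11.82
tcp_pos: [0.5465, 0.1346, 0.0026]
tcp_rot: [-0.088, 0.702, 0.088, 0.702]
contact_force: [-0.7, -0.3, 3.4]
width: 0.0241
```

Run:
```python
from h import *
from workcell import arm
goal(arm.observe(),(.5455,.1362,.003),104.35)
cv2.imwrite("pics/w11.png",arm.grab_frame("wrist")[:,:,::-1])
```

```text
t 11.82 tcp [0.5465 0.1346 0.0026] jaw ang 104.28 tilt 0.02 w 0.0241 F [-0.6526 -0.3253  3.3516]
shift [-0.0004  0.0018 -0.0006] turn -0.07 dist 0.002
```

View pics/w11.png

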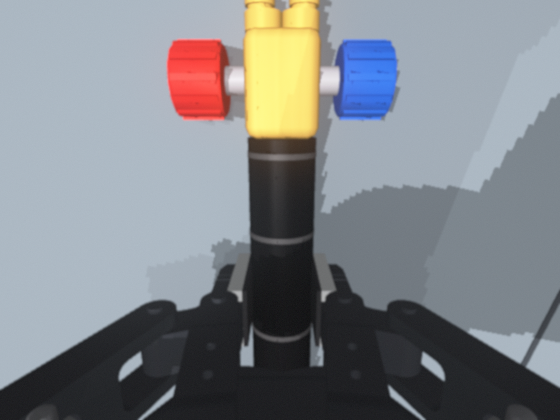

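Gripped across the barrel (width 24 mm, same −1.5 mm bias as with the jar). Lift.

Request:
play_rows(
  moves=[
    [[-0.01,0,0,0],[-0.04,0,0,0],[-0.085,0,0,0],[-0.125,0,0,0],[-0.15,0,0,0]],
  ],
)

```text
time: 12.5
tcp_pos: [0.5469, 0.1346, 0.1543]
tcp_rot: [-0.088, 0.701, 0.088, 0.702]
contact_force: [0.7, 0.9, -3.0]
width: 0.0242
```

Run:
```python
from h import *
from workcell import arm
goal(arm.observe(),(.568,-.203,.152),94.5)
cv2.imwrite("pics/w12.png",arm.grab_frame("wrist")[:,:,::-1])
cv2.imwrite("pics/s12.png",cv2.resize(arm.grab_frame("side")[120:240,190:350,::-1],None,fx=4,fy=4))
```

```text
t 12.5 tcp [0.5469 0.1346 0.1543] jaw ang 104.28 tilt 0.13 w 0.0242 F [ 0.6894  0.8862 -2.9974]
shift [ 0.0022 -0.3323 -0.0628] turn 9.78 dist 0.338
```

View pics/w12.png

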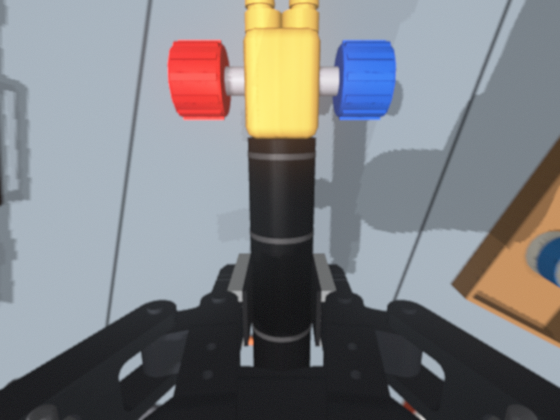

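View pics/s12.png

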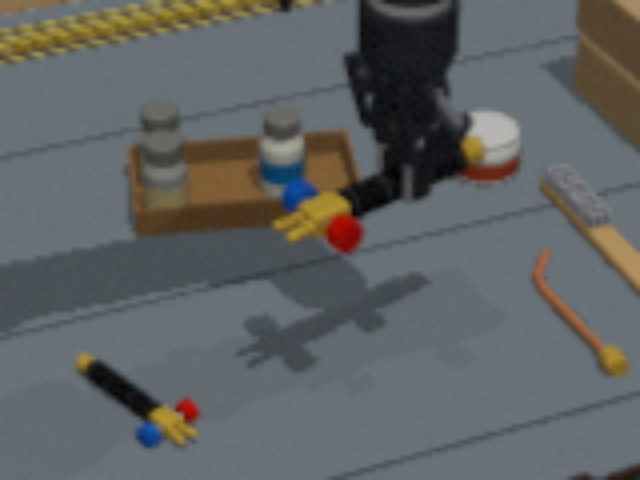

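Run:
```python
from h import *
import pickle
im=cv2.imread("pics/w4.png");cv2.imwrite("pics/w4c.png",cv2.resize(im[110:190,240:345],None,fx=6,fy=6,interpolation=cv2.INTER_CUBIC))
```

```text
(no output)
```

View pics/w4c.png

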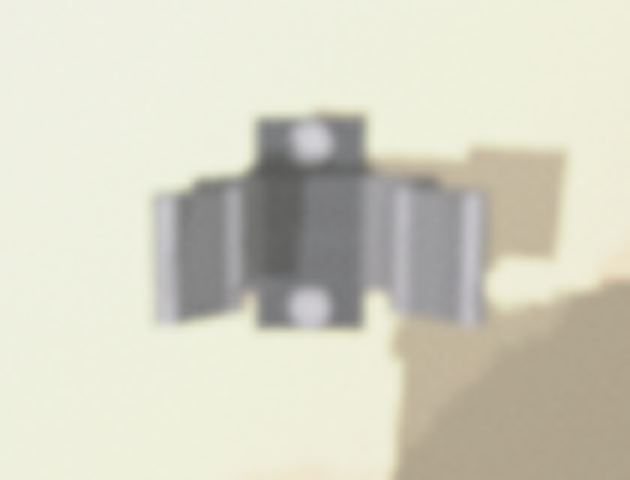

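Request:
play_rows(
  moves=[
    [[0,-0.025,-0.005,1],[0,-0.07,-0.013,3],[0.001,-0.12,-0.023,5],[0.002,-0.17,-0.032,7],[0.002,-0.22,-0.042,9.8]],
  ],
)

```text
time: 13.22
tcp_pos: [0.558, -0.0917, 0.1481]
tcp_rot: [-0.027, 0.708, 0.026, 0.705]
contact_force: [-0.2, 0.8, -3.6]
width: 0.0241
```

Run:
```python
from h import *
import pickle
from workcell import arm
p,s=pickle.load(open("w4.pkl","rb"))
a=np.radians(4.5);u=np.array([np.cos(a),np.sin(a),0])
for px,z in(((293.4,153.1),.051),((291.8,147.1),.006)):
    c=ray(p,[px],z)[0];print(c,"seat",c+.04*u,"rel tool",R.from_quat(s["tcp_rot"]).as_matrix().T@(c+.04*u-s["tcp_pos"]))
goal(arm.observe(),(.57,-.204,.152),94.5)
```

```text
[ 0.5283 -0.205   0.051 ] seat [ 0.5681 -0.2019  0.051 ] rel tool [ 0.1106  0.0098 -0.0021]
[ 0.5281 -0.205   0.006 ] seat [ 0.568  -0.2018  0.006 ] rel tool [ 0.1556  0.01   -0.0025]
t 13.22 tcp [ 0.558  -0.0917  0.1481] jaw ang 94.29 tilt 0.23 w 0.0241 F [-0.1914  0.7891 -3.6347]
shift [-0.0039 -0.1129  0.0035] turn -0.21 dist 0.113
```

Request:
play_rows(
  moves=[
    [[0,-0.05,0.003,0],[0.01,-0.095,0.006,-0.2],[0.03,-0.11,0.008,-0.2],[0.05,-0.112,0.008,-0.2],[0.05,-0.112,0.008,-0.2]],
  ],
)

```text
time: 13.85
tcp_pos: [0.5735, -0.1987, 0.0962]
tcp_rot: [-0.027, 0.709, 0.03, 0.704]
contact_force: [-0.6, 1.1, -3.1]
width: 0.0241
```

Request:
play_rows(
  moves=[
    [[0,0,0,0],[0,0,0,0]],
  ],
)

```text
time: 14.1
tcp_pos: [0.5774, -0.1995, 0.1011]
tcp_rot: [-0.029, 0.706, 0.029, 0.707]
contact_force: [-0.5, 0.3, -1.5]
width: 0.0238
```

Run:
```python
from h import *
from workcell import arm
import pickle
p=arm.camera_params("wrist");s=arm.observe();im=arm.grab_frame("wrist");pickle.dump((p,s),open("w13.pkl","wb"))
goal(s,(.5685,-.2025,.10),94.5)
cv2.imwrite("pics/w13.png",im[:,:,::-1])
```

```text
t 14.1 tcp [ 0.5774 -0.1995  0.1011] jaw ang 94.75 tilt 0.09 w 0.0238 F [-0.5219  0.2668 -1.5147]
shift [ 0.0011 -0.0022 -0.0091] turn 0.25 dist 0.009
```

View pics/w13.png

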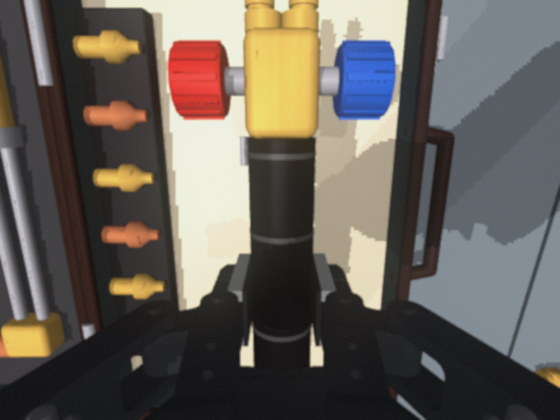

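Run:
```python
from h import *
import pickle
p,s=pickle.load(open("w13.pkl","rb"));T=R.from_quat(s["tcp_rot"]).as_matrix()
c=ray(p,[(240.5,150)],.051)[0];v=T.T@(c-s["tcp_pos"]);print(c,v,"clip y",v[1]+.0198,"clip_a z",v[2],"seat z",v[2]+.04)
b=barrel(cv2.imread("pics/w13.png"),(240,130,325,245),mn=50)
e=ray(p,b,s["tcp_pos"][2]+.012);print((e-s["tcp_pos"])@T)
im=cv2.imread("pics/w13.png");cv2.imwrite("pics/w13c.png",cv2.resize(im[120:250,225:340],None,fx=4.5,fy=4.5,interpolation=cv2.INTER_CUBIC))
```

```text
[ 0.5293 -0.2253  0.051 ] [ 0.0501 -0.0217 -0.0501] clip y -0.0019200837255443151 clip_a z -0.0501405300320315 seat z -0.010140530032031497
rows 161.5 235.5 cols [281.7324 281.8598]
[[-0.0121  0.0011 -0.0518]
 [-0.012   0.0011 -0.0221]]
```

View pics/w13c.png

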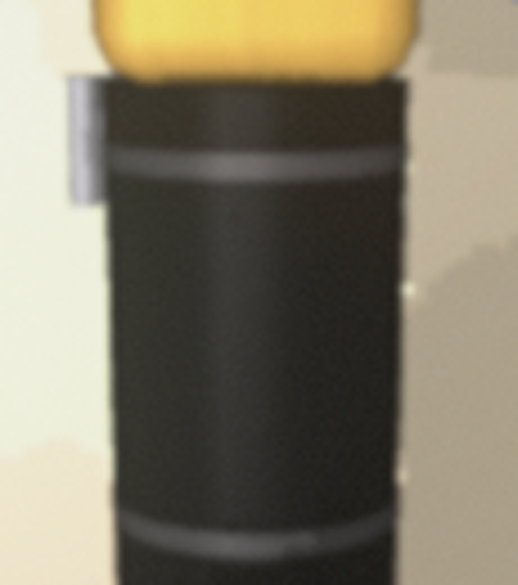

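Request:
play_rows(
  moves=[
    [[0,-0.003,-0.009,0.3],[0.015,-0.003,-0.009,0.3],[0.034,-0.003,-0.009,0.3],[0.034,-0.003,-0.009,0.3],[0.034,-0.003,-0.009,0.3]],
  ],
)

```text
time: 14.78
tcp_pos: [0.568, -0.2036, 0.0658]
tcp_rot: [-0.027, 0.707, 0.027, 0.706]
contact_force: [-0.1, 0.2, -2.6]
width: 0.0239
```

Run:
```python
from h import *
from workcell import arm
import pickle
p=arm.camera_params("wrist");s=arm.observe();im=arm.grab_frame("wrist");pickle.dump((p,s),open("w14.pkl","wb"))
goal(s,(.5685,-.2025,.019),94.5)
im=im[:,:,::-1];cv2.imwrite("pics/w14.png",im)
cv2.imwrite("pics/w14c.png",cv2.resize(im[100:380,200:365],None,fx=2.1,fy=2.1,interpolation=cv2.INTER_CUBIC))
cv2.imwrite("pics/s14.png",cv2.resize(arm.grab_frame("side")[210:320,270:420,::-1],None,fx=5,fy=5,interpolation=cv2.INTER_CUBIC))
```

```text
t 14.78 tcp [ 0.568  -0.2036  0.0658] jaw ang 94.40 tilt 0.03 w 0.0239 F [-0.0948  0.1857 -2.6185]
shift [0.0468 0.001  0.0006] turn -0.10 dist 0.047
```

View pics/w14c.png

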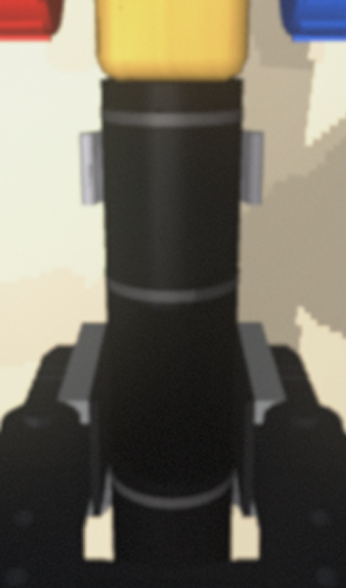

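View pics/s14.png

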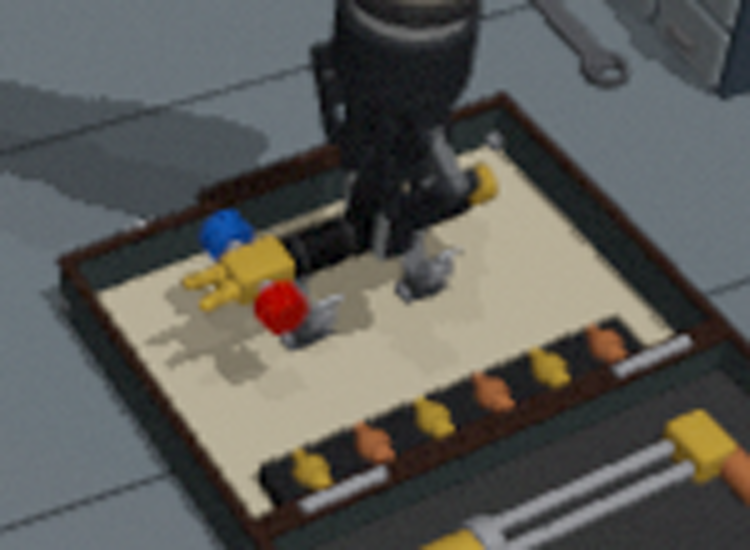

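Run:
```python
from h import *
import pickle
p,s=pickle.load(open("w14.pkl","rb"));T=R.from_quat(s["tcp_rot"]).as_matrix()
f=lambda x,y,z:T.T@(ray(p,[(200+x/2.1,100+y/2.1)],z)[0]-s["tcp_pos"])
print("clipL/R",f(80,168,.051),f(264,168,.051)); az=s["tcp_pos"][2]+.0105
print("barrel L/R",f(104,168,az),f(240,168,az),"rear end top",f(172,80,az+.012))
```

```text
clipL/R [ 0.0149 -0.0191 -0.0397] [ 0.0149  0.0215 -0.0397]
barrel L/R [-0.0105 -0.0115 -0.0444] [-0.0105  0.0137 -0.0444] rear end top [-0.0225  0.0011 -0.0611]
```

Tips of clip A straddle the barrel symmetrically (centres both at column ~172 in the crop), and the tool-frame check agrees within 0.2 mm. Pressing down.

Request:
play_rows(
  moves=[
    [[0.006,0,0.002,0],[0.013,0,0.002,0],[0.02,0,0.002,0],[0.026,0,0.002,0],[0.03,0,0.002,0]],
  ],
)

```text
time: 15.5
tcp_pos: [0.5706, -0.204, 0.0378]
tcp_rot: [-0.027, 0.706, 0.027, 0.707]
contact_force: [-2.2, 1.7, 10.5]
width: 0.0241
```

Request:
play_rows(
  moves=[
    [[0.005,0,0,0],[0.01,0,0,0],[0.014,0,0,0],[0.014,0,0,0]],
  ],
)

```text
time: 16.0
tcp_pos: [0.5699, -0.2031, 0.021]
tcp_rot: [-0.027, 0.707, 0.027, 0.706]
contact_force: [2.0, -0.4, -7.8]
width: 0.0237
```

Run:
```python
from h import *
from workcell import arm
import pickle
p=arm.camera_params("wrist");s=arm.observe();im=arm.grab_frame("wrist");pickle.dump((p,s),open("w15.pkl","wb"))
goal(s,(.5685,-.2025,.0195),94.5);print(s["moment"])
im=im[:,:,::-1];cv2.imwrite("pics/w15.png",im)
cv2.imwrite("pics/s15.png",cv2.resize(arm.grab_frame("side")[210:320,270:420,::-1],None,fx=5,fy=5,interpolation=cv2.INTER_CUBIC))
```

```text
t 16.0 tcp [ 0.5699 -0.2031  0.021 ] jaw ang 94.41 tilt 0.03 w 0.0237 F [ 1.9831 -0.3951 -7.8052]
shift [ 0.0015  0.0007 -0.0014] turn -0.09 dist 0.002
[-0.0877 -0.709   0.0542]
```

View pics/w15.png

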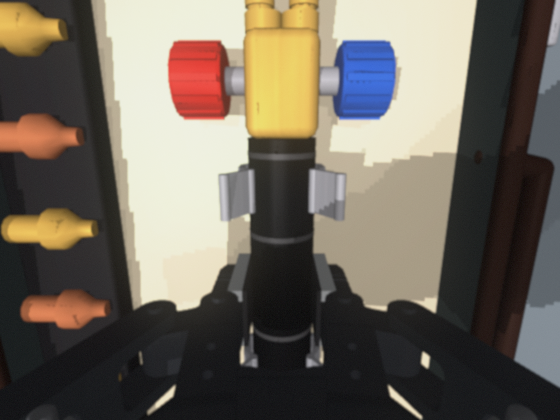

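View pics/s15.png

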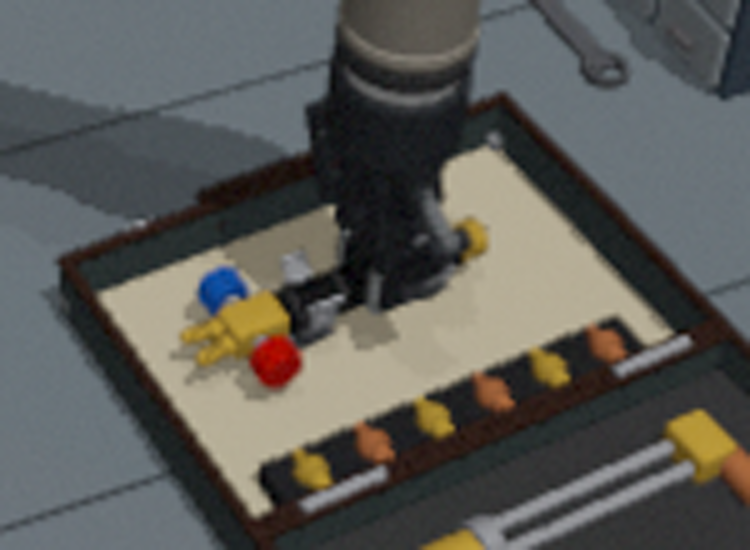

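Snapped through; the clips are pulling it down (Fz −8), so it needs another millimetre or two to bottom out.

Request:
play_rows(
  moves=[
    [[0.001,0,0,0],[0.002,0,0,0],[0.003,0,0,0],[0.003,0,0,0]],
  ],
)

```text
time: 16.6
tcp_pos: [0.569, -0.2034, 0.0197]
tcp_rot: [-0.027, 0.707, 0.027, 0.706]
contact_force: [-3.2, 0.6, -0.3]
width: 0.024
```

Request:
play_rows(
  moves=[
    [[0.001,0,0,0],[0.002,0,0,0],[0.002,0,0,0]],
  ],
)

```text
time: 16.98
tcp_pos: [0.5691, -0.2034, 0.0196]
tcp_rot: [-0.026, 0.707, 0.028, 0.706]
contact_force: [-7.4, 3.2, 11.0]
width: 0.0238
```

Request:
play_rows(
  moves=[
    [[0.0015,0,0,0],[0.0015,0,0,0]],
  ],
)

```text
time: 17.23
tcp_pos: [0.5691, -0.2034, 0.0194]
tcp_rot: [-0.026, 0.707, 0.028, 0.706]
contact_force: [-10.1, 4.3, 18.6]
width: 0.0238
```

Request:
play_rows(
  moves=[
    [[-0.003,0,0,0],[-0.003,0,0,0]],
  ],
)

```text
time: 17.48
tcp_pos: [0.5692, -0.2034, 0.0196]
tcp_rot: [-0.027, 0.707, 0.027, 0.706]
contact_force: [-5.6, 3.2, 5.6]
width: 0.0237
```

Request:
play_rows(
  moves=[
    [[0,0,0,0],[0,0,0,0],[0,0,0,0]],
  ],
  jaw=0.7,
)

```text
time: 17.85
tcp_pos: [0.5708, -0.204, 0.0191]
tcp_rot: [-0.027, 0.706, 0.027, 0.707]
contact_force: [-0.6, -1.1, 0.9]
width: 0.0599
```

Request:
play_rows(
  moves=[
    [[-0.01,0,0,0],[-0.04,0,0,0],[-0.09,0,0,0],[-0.15,0,0,0],[-0.2,0,0,0]],
  ],
)

```text
time: 18.48
tcp_pos: [0.5704, -0.2041, 0.2223]
tcp_rot: [-0.027, 0.706, 0.026, 0.708]
contact_force: [-0.3, 0.4, -0.1]
width: 0.0598
```

Request:
play_rows(
  moves=[
    [[0,0,-0.03,0],[0,0,-0.06,0],[0,0,-0.06,0],[0,0,-0.06,0]],
  ],
)

```text
time: 18.98
tcp_pos: [0.5111, -0.2079, 0.2195]
tcp_rot: [-0.027, 0.706, 0.027, 0.707]
contact_force: [-0.4, 0.0, 1.1]
width: 0.06
```

Run:
```python
from h import *
from workcell import arm
import pickle
p=arm.camera_params("wrist");s=arm.observe();im=arm.grab_frame("wrist");pickle.dump((p,s),open("w16.pkl","wb"))
goal(s,(.5685,-.2025,.0195),94.5)
cv2.imwrite("pics/w16.png",im[:,:,::-1])
g=arm.grab_frame("side")[:,:,::-1];cv2.imwrite("pics/s16full.png",g)
cv2.imwrite("pics/s16.png",cv2.resize(g[210:320,270:420],None,fx=5,fy=5,interpolation=cv2.INTER_CUBIC))
cv2.imwrite("pics/t16.png",arm.grab_frame("top")[:,:,::-1])
```

```text
t 18.98 tcp [ 0.5111 -0.2079  0.2195] jaw ang 94.41 tilt 0.12 w 0.0600 F [-0.4258  0.0382  1.0636]
shift [0.2001 0.001  0.0572] turn -0.09 dist 0.208
```

View pics/w16.png

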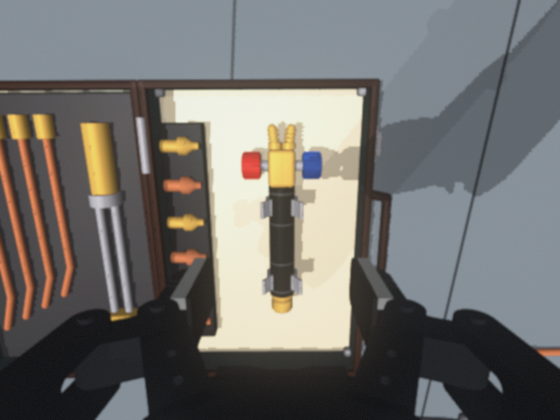

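View pics/s16.png

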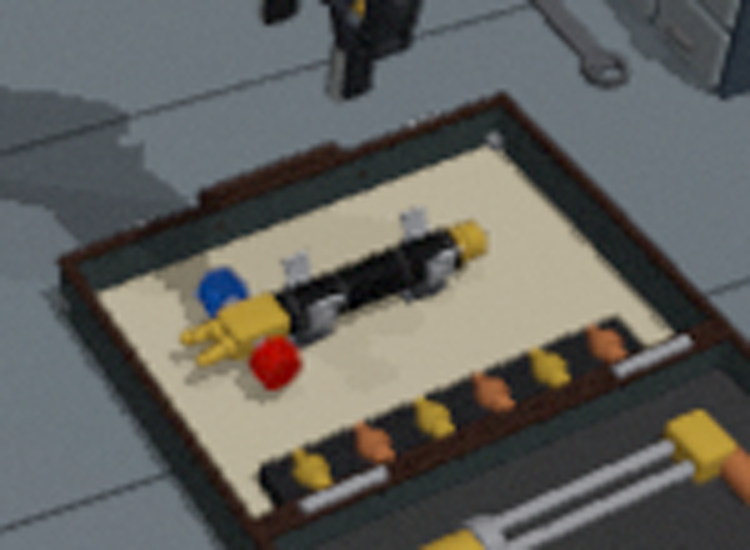

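View pics/t16.png

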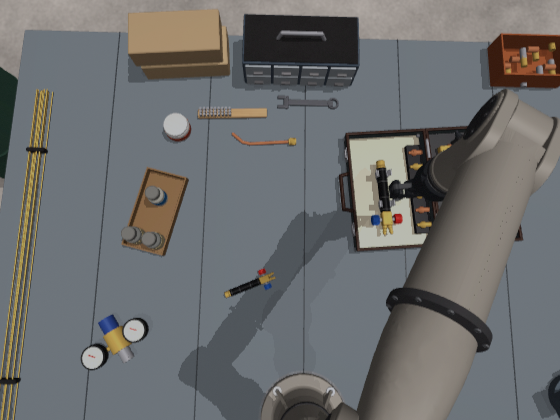

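The torch sits in both clips, everything else is in place, and the jar is upright in the tray. I'll do a quick level check in the side view.

Run:
```python
from h import *
from workcell import arm
import pickle
p=arm.camera_params("side");pw,s=pickle.load(open("w16.pkl","rb"))
im=cv2.imread("pics/w16.png")
b=ray(pw,[(281.8,187),(282.5,295)],.043)   # barrel ends on its top line
print(b,np.linalg.norm(b[1]-b[0]))
g=cv2.imread("pics/s16full.png");big=cv2.resize(g[210:320,270:420],None,fx=5,fy=5,interpolation=cv2.INTER_CUBIC)
P=(proj(p,np.vstack([b-[0,0,.013]]))-[270,210])*5
for q in P: cv2.circle(big,tuple(int(v) for v in q),4,(0,255,0),1)
P=P.astype(int);cv2.line(big,tuple(map(int,P[0])),tuple(map(int,P[1])),(0,255,0),1)
cv2.imwrite("pics/s16o.png",big)
```

```text
[[ 0.5079 -0.2067  0.043 ]
 [ 0.6215 -0.1972  0.043 ]] 0.1140084986771413
```

View pics/s16o.png

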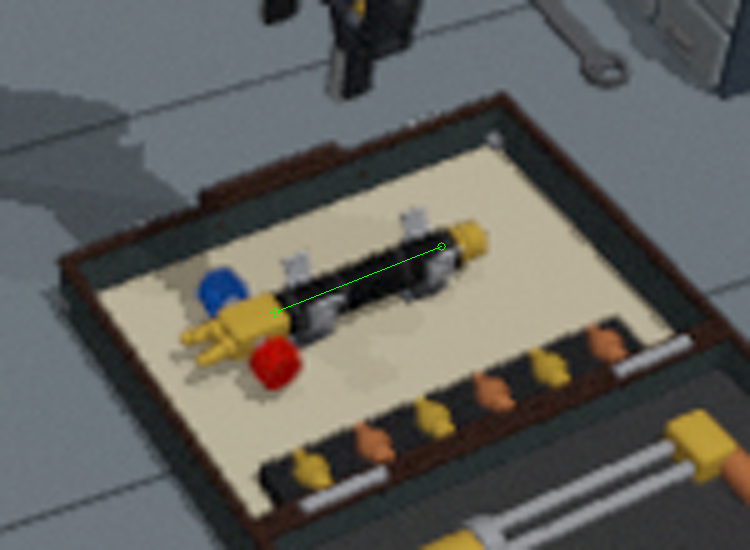

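```bash
python3 -c "
from workcell import arm
print(arm.close_job())"
```

```text
the job is handed in; nothing more can be done
None
```

The job is done and handed in at about 19 s on the robot's clock. I lifted the flux jar out first and set it upright in the free part of the tray. Then I gripped the larger black torch at mid-barrel and pressed it into both clips, union end towards the case's +x side.

**Torch seating:** the clips snapped through, then the torch met a firm stop. Pushing harder, up to about 19 N, moved the tool less than 0.5 mm, and its height matched the full-home height. After release, the wrist and side pictures show both clip jaws closed over the barrel. The barrel lies level: its line in the side view is parallel to the predicted one.

**Other things:** in the last top picture all three jars stand in the tray and nothing else looks moved.

**Disagreements:**
- Estimates of the same point (top against wrist camera, or between wrist pictures) differed by 2–6 mm.
- The predicted barrel line in the side view was shifted evenly by a few millimetres. I took this to be calibration error.
- For the clips I relied on the close wrist view. It showed the barrel centred between clip A's jaw tips to within 0.2 mm before pressing.
- A sideways force of about 10 N showed while pressing, and it was gone after release.

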